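# Load a dental model into the curing unit under its spring-closed visor

## Task

Press the blue lever of the curing unit down with one fingertip and keep it down, so that the amber visor stays open, while the other fingertip pushes the black upright grip of the model tray and slides the tray under the visor, fully home against the lamp housing. Then let go of the lever so that the visor shuts over the model. The visor must not touch the model or the tray, the tray is only pushed, never gripped or lifted, and the other things on the bench stay where they are.

Things in the scene. Friction and masses are not known exactly. Their poses are not given: they have to be found in the camera images.
- unit: Fixed light-curing unit on a grey base plate 8 mm thick (x -200 to 150, y -65 to 120 mm). Origin: on the bench, on the tray track's centre line, under the visor's front skirt. x: direction in which the tray is pushed in (away from the robot), y left, z up. The hinge of visor and lever runs along x at y = 55 mm, 40 mm above the bench.
- stop (a point): Centre of the lamp housing's front face (white block, 64 mm tall), the tray's stop: unit frame x = 54, y = 0, z = 34 mm. The tray slides on the plate between two low aluminium guides (inner faces at unit y = -32.5 and 32.5 mm, tops 16 mm above the bench, 2.5 mm clear each side of the tray).
- flap (a joint): Angle (rad) of the amber visor and blue lever, one rigid rocker: 0 = shut, 0.65 = fully open at its stop. Pressing the lever down opens it (about 3 N to start, 8 N when open, at the lever's middle); let go, a spring shuts it. The model passes beneath from about 0.45 on; 0.55 or more is safe.
- lever: Blue lever plate left of the tray track, 130 x 55 mm, 6 mm thick. Origin on the hinge (unit frame 0, 55, 40 mm), axes as the unit's when shut. It spans unit x = -200 to -70 mm and reaches from the hinge to the left. It slopes up to the left by 0.3 rad when shut, by 0.3 - q at joint value q. Press it anywhere along its length; a fingertip can slide along it.
- lever_press (a point): Point on top of the blue lever half-way along it (unit x = -135 mm), 40 mm left of the hinge (unit y about 95 mm). It is 55 mm above the bench when shut, about 31 mm at flap = 0.6. It moves with the lever.
- visor: Amber transparent visor (the flap). Shut it covers unit x = 0 to 50, y = -47 to 46 mm, top 50 mm above the bench; open, its right edge rises to about 110 mm. Its front skirt (x = 0 to 3 mm) hangs to 18 mm above the bench when shut: it clears the tray's plate (top at 14 mm) but not the model. Origin on the hinge line, as the lever's.
- tray: Loose aluminium tray, 129 x 60 x 6 mm, about 0.2 kg, with a tan dental model (46 mm wide, top 24 mm above the tray's underside) fixed on its front end (tray x = 20 to 61 mm) and a black upright grip on its rear end. Origin: centre of the underside; x points to the model's end. It starts in the track, 60 to 85 mm short of home.
- tray_push (a point): Centre of the rear (robot-side) face of the tray's black grip, 34 mm above the bench; the grip is 40 mm wide, 12 mm thick, its top 55 mm above the bench. With the tray home this point lies at x = -75 mm, y = 0 in the unit's frame.
- amber_bottle: Bystander, not to be moved: amber bottle with black cap, 44 mm across, 90 mm tall. Origin: centre of its underside.
- mixing_cup: Bystander, not to be moved: small green bowl, 60 mm across, 45 mm tall. Origin: centre of its underside.
- wax_knife: Bystander, not to be moved: slim wax knife with wooden handle and steel blade, 150 mm long, lying flat. Origin: the middle of its length, on its underside.
- powder_jar: Bystander, not to be moved: white-capped jar, 50 mm across, 55 mm tall. Origin: centre of its underside.
- plaster_model: Bystander, not to be moved: tan plaster dental arch, 50 x 55 x 30 mm, that stands on the bench without a tray. Origin: centre of its underside.
- bur_block: Bystander, not to be moved: blue block with four holes, 50 x 80 x 30 mm. Origin: centre of its underside.
- wax_puck: Bystander, not to be moved: red wax disc, 40 mm across, 14 mm tall. Origin: centre of its underside.

How it is judged:
By the outcome, as a careful person would: the job done as asked, in the order asked, and still so for the second after the job is handed in, with the robot touching nothing.
It also fails if it takes over 42 s, if anything falls off the work surface, if the arm or the gripper's body presses on something with over 40 N, if the wrist force passes 120 N, or if a joint passes its speed limit or range.

## Robot

A 6-joint arm with a two-finger parallel gripper is mounted at the origin on the work surface. World frame = base frame: x ahead of the robot, y to its left, z up, the work surface at z = 0. Lengths are in m, angles in degrees, forces in N, time in s.
With the tool pointing down it reaches from about 0.35 to 0.875 m from the base axis. Payload 4.2 kg.
Tool frame: the origin (TCP) lies at the very end of the fingers, on their centre line; the grasp point (between the pads) lies 19 mm behind it (r.grip_point_offset is the distance from the TCP to the grasp point, in m); z points along the fingers, y is the line along which they close (so a half turn about z gives the same grasp; the last joint's range is limited). The gripper opens to 87 mm and grips with 3 to 60 N. Pads are 19 mm wide; open, the fingers measure 117 mm over their backs; the gripper's body (75 mm by 190 mm) begins 51 mm behind the grasp point.
Start: joints at [-50.271, 22.042, 0.453, 0, -68.411, -14.817], TCP at [0.263, -0.567, 0.223] pointing down, gripper open.
Joint ranges: [-179.83, 179.83], [-69.29, 118.12], [-61.27, 80.66], [-181.25, 117.63], [-171.15, -9.14], [-177.46, 177.46]. Speed limits (degrees/s): [159.86, 159.86, 180, 180, 180, 180].

## Interface

Orientations are given as a 3x3 rotation matrix whose columns are the frame's x, y, z axes.
In Python, from station import r, cams gives the robot as it stands. The module is installed in compiled form; this text tells all that it offers.
- The arm moves only by the shell command python3 -m handwheel 'ROWS'. ROWS is JSON, a list that holds one entry, the list of rows, each a list of 7 numbers: the turn, a rotation vector about the tool's x, y, z in units of 6 degrees (1.0 is 6 degrees), then the shift along the tool's x, y, z in m, then the finger opening in m, from 0 to 0.087. In form: [[[ax, ay, az, x, y, z, jaw], ...]]. A call has 1 to 12 rows; each row shifts and turns the commanded pose from where the row before left it, along the tool's axes as they then stand; what a row does not reach is not made up. A row lasts 1/10 s, in which the tool goes at most 50 mm and 8.59 degrees, less where a joint would pass 70% of its speed; a pose out of reach is approached as far as the arm can. A call with a gripper value outside its range is refused whole. The fingers move at their own pace and stop on an object; the grip force is fixed at half the most. Time passes only in rows, so rows that do not move let the fingers close. It gives the time, the measured TCP pose, the force, the opening and the grip force at its end, in the units of the state.
- r.sense(): the state, without advancing time (a new reading comes with each control period).
- cams.capture(name): name is "scene" or "side" or "wrist"; returns the picture (420x560x3 uint8, red, green, blue); there is no depth.
- cams.get_calibration(name): a dict with "camera_matrix" (3x3 intrinsics, pixels), "rvec" (rotation vector, rad) and "tvec" (3), from world to camera coordinates, as OpenCV has them; the wrist camera has in their place "T_tool_cam" (4x4, takes a point from camera to tool coordinates, whose origin is the TCP and whose axes are the flange's). Camera axes: x right, y down, z forward; pixel columns grow to the right and rows downward; lengths in m; the calibration is good to about 2 mm. A picture is of the moment at which its call begins: read the wrist's pose just before it. get_calibration takes no time and is no camera call.
- r.finish_job(): hands the job in; it is judged then, once.
The state is a dict: "time_s": time; "joints": joint angles; "joint_velocities": joint speeds; "effort": joint torques, N m; "tcp_pos": TCP position; "ee_rot": TCP orientation; "wrist_force": force on the tool from outside, world axes, zero at the start; "moment": the same for the moment, N m; "gripper_width": opening from 0.0 (shut) to 1.0 (fully open); "gripper_force": force on a finger pad.
Only numpy, scipy, OpenCV 4.12 (cv2) and the standard library are available. Lean on these libraries where they do the work, as an engineer would, in place of code of your own. Each camera call takes 0.05 s, during which the arm holds its last target. There are 200 camera calls.

## Working session

There is one attempt and no reset: what is moved stays moved. The work goes in short steps, Python scripts to look and compute and a shell command to move; the robot and the scene stay as the last step left them, time stands still between calls to the robot, and variables do not carry over. Pictures are saved under pics/ and viewed, at most 10 in all, crops included, and the job is handed in when it is done.

```bash
mkdir -p pics; python3 - <<'E'
from station import r,cams
import cv2
s=r.sense();print(s)
for n in("scene","side"):
    cv2.imwrite(f"pics/{n}0.png",cams.capture(n)[:,:,::-1]);print(n,cams.get_calibration(n))
print(cams.get_calibration("wrist"))
E
```

```text
{'time_s': 0.0, 'joints': array([-5.02729404e+01,  2.20912352e+01,  3.79772061e-01, -2.72286298e-02,
       -6.84115456e+01, -1.48164869e+01]), 'joint_velocities': array([-0.06036109, -0.04433424, -0.03053018,  0.01823074,  0.05026646,
        0.04609002]), 'effort': array([-7.23030935e-04, -3.90668428e+01,  1.87405658e+01,  4.21986222e+00,
        1.10724889e-02, -2.10218036e-04]), 'tcp_pos': array([ 0.26300738, -0.5663047 ,  0.22145912]), 'ee_rot': array([[-9.07040078e-01, -4.21043028e-01, -1.03227085e-03],
       [-4.21044275e-01,  9.07038025e-01,  1.93357733e-03],
       [ 1.22189665e-04,  2.18846386e-03, -9.99997598e-01]]), 'wrist_force': array([-0.5154032 ,  0.05859258,  0.25660241]), 'moment': array([ 0.02022645, -0.00197888, -0.00229515]), 'gripper_force': 0.0, 'gripper_width': 1.003893021293557}
scene {'camera_matrix': array([[404.25690549,   0.        , 281.03297838],
       [  0.        , 404.25690549, 210.56843042],
       [  0.        ,   0.        ,   1.        ]]), 'rvec': array([ 2.5157119 ,  0.66470995, -0.17825605]), 'tvec': array([-0.52346437, -0.18287896,  1.02565462])}
side {'camera_matrix': array([[401.89549866,   0.        , 276.70548827],
       [  0.        , 401.89549866, 210.45368254],
       [  0.        ,   0.        ,   1.        ]]), 'rvec': array([ 0.35802405, -2.66653631,  1.39047375]), 'tvec': array([0.5785293 , 0.15209948, 0.67578656])}
{'camera_matrix': array([[305.01464998,   0.        , 273.95712656],
       [  0.        , 305.01464998, 209.82572325],
       [  0.        ,   0.        ,   1.        ]]), 'T_tool_cam': array([[-3.44291468e-04, -9.70554520e-01, -2.40881309e-01,
         6.57051918e-02],
       [ 9.99999854e-01, -4.34591437e-04,  3.21748777e-04,
         4.41808631e-05],
       [-4.16959684e-04, -2.40881163e-01,  9.70554528e-01,
        -1.61863989e-01],
       [ 0.00000000e+00,  0.00000000e+00,  0.00000000e+00,
         1.00000000e+00]])}
```

View pics/scene0.png

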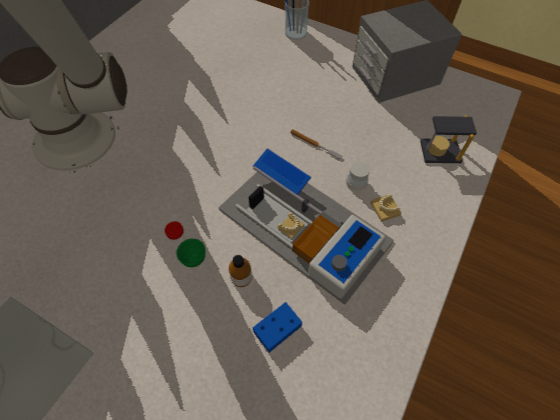

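View pics/side0.png

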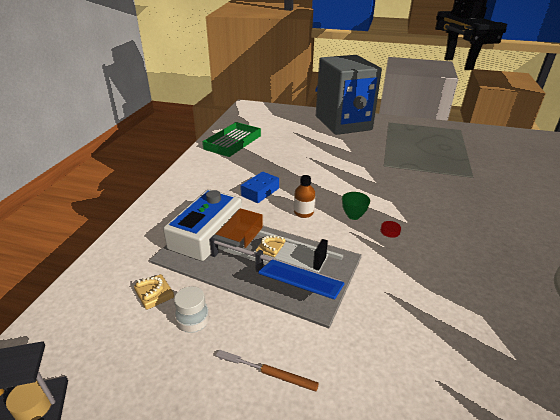

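The scene view shows the unit in the middle, around (310,225), with the lever at (282,171), the grip at (257,197) and the visor at (318,238). The side view has the plate corners near (361,255) and (331,327). I'll enlarge both.

```bash
python3 - <<'E'
import cv2
for n,(x,y,w,h) in {"scene":(210,140,195,146),"side":(145,180,224,160)}.items():
    c=cv2.imread(f"pics/{n}0.png")[y:y+h,x:x+w]
    c=cv2.resize(c,None,fx=800/w*0.999,fy=800/w*.999,interpolation=cv2.INTER_CUBIC);print(c.shape,800/w)
    cv2.imwrite(f"pics/{n}1.png",c)
E
```

```text
(598, 799, 3) 4.102564102564102
(571, 799, 3) 3.5714285714285716
```

View pics/scene1.png

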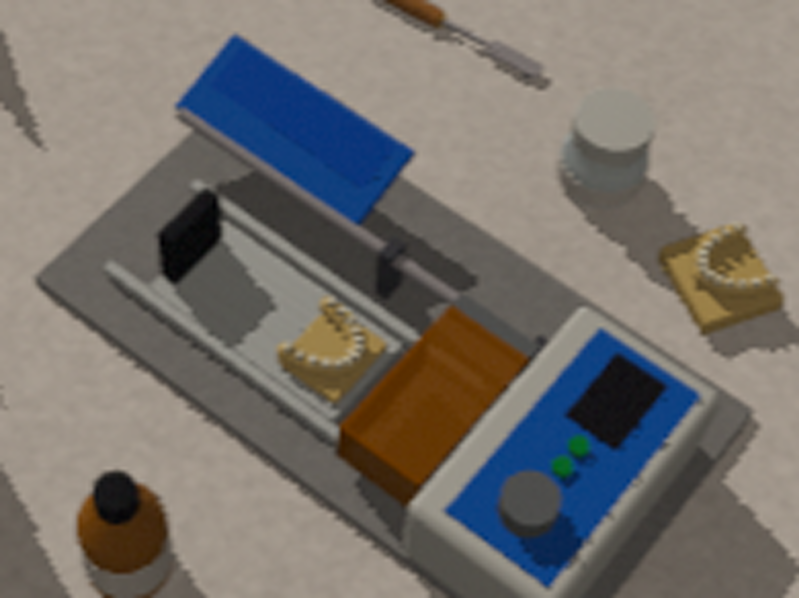

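View pics/side1.png

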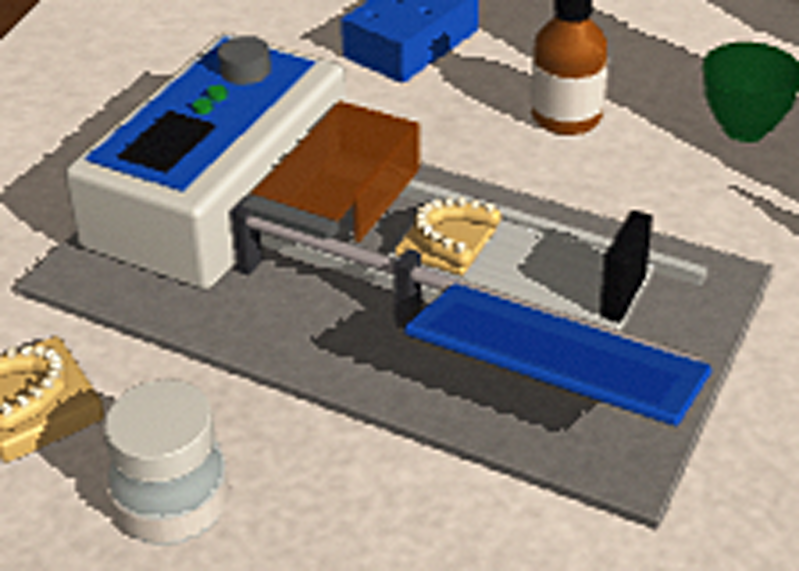

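The crops show these points:
- **Scene crop:** plate corners (38,281) and (750,412), lever outer corners (236,36) and (413,153), grip top corners (215,190) and (160,236).
- **Side crop:** plate corners (770,266), (657,523) and (13,288), lever outer corners (678,419) and (408,326).

```bash
cat > h.py <<'E'
import numpy as np,cv2
from station import r,cams
from scipy.optimize import least_squares
from scipy.spatial.transform import Rotation as R
CAL={n:cams.get_calibration(n) for n in("scene","side")}
SC={"scene":(210,140,799/195),"side":(145,180,799/224)}
def full(n,p): a=SC[n];return np.array([a[0]+(p[0]+.5)/a[2]-.5,a[1]+(p[1]+.5)/a[2]-.5])
def proj(n,P): c=CAL[n];return cv2.projectPoints(np.array(P,float).reshape(-1,3),c["rvec"],c["tvec"],c["camera_matrix"],None)[0].reshape(-1,2)
def tri(ps,pd):
    M=[CAL[n]["camera_matrix"]@np.c_[cv2.Rodrigues(CAL[n]["rvec"])[0],CAL[n]["tvec"]] for n in("scene","side")]
    X=cv2.triangulatePoints(*M,full("scene",ps),full("side",pd)).ravel();return X[:3]/X[3]
E
python3 - <<'E'
from h import *
U={"rr":(-200,-65,8),"rl":(-200,120,8),"fl":(150,120,8),"l1":(-200,106.7,59.1),"l2":(-70,106.7,59.1)}
O=[("scene","rr",(38,281)),("scene","fl",(750,412)),("scene","l1",(236,36)),("scene","l2",(413,153)),
("side","rr",(770,266)),("side","rl",(657,523)),("side","fl",(13,288)),("side","l1",(678,418)),("side","l2",(408,326))]
def W(p,k): return R.from_euler('z',p[3]).apply(np.array(k)/1e3)+p[:3]
f=lambda p:np.concatenate([proj(n,W(p,U[k]))[0]-full(n,q) for n,k,q in O])
s=least_squares(f,[.5,0,0,-.0])
for y in(-2,-1,1,2):
    t=least_squares(f,[.5,0,0,y]); s=t if t.cost<s.cost else s
p=s.x;print("unit",p[:3],np.degrees(p[3]));print(np.round(s.fun.reshape(-1,2),1))
inv=lambda X:R.from_euler('z',-p[3]).apply(X-p[:3])*1e3
for a,b in(((38,281),(770,266)),((236,36),(678,418)),((413,153),(408,326)),((750,412),(13,288))):
    X=tri(a,b);print(X,inv(X))
# grip predicted pixels (crop) for several tray_push x
for x in(-135,-145,-155,-160):
  for n in("scene","side"):
    Q=[W(p,(x+d,y,z)) for z in(55,14) for d in(0,12) for y in(20,-20)]
    a=SC[n];print(x,n,np.round((proj(n,Q)-a[:2])*a[2]).astype(int).tolist())
E
```

```text
unit [ 0.64153103  0.0339401  -0.00330126] -9.93656204327583
[[-1.6 -0. ]
 [ 1.  -0.2]
 [-1.1 -0.1]
 [ 0.2  0.3]
 [ 0.3  0.3]
 [ 0.1 -0.2]
 [ 0.2 -0.1]
 [-0.   0.4]
 [-1.5  0.2]]
[0.43526555 0.00562018 0.00545814] [-198.28455668  -63.48779191    8.759398  ]
[0.46421549 0.17400494 0.05646218] [-198.82496188  107.36663271   59.76343268]
[0.5894938  0.15091555 0.05630005] [-71.44165326 106.24132365  59.60130645]
[0.80941475 0.12589376 0.00394273] [149.49806021 119.54392828   7.24399058]
-135 scene [[217, 195], [168, 243], [234, 207], [185, 255], [219, 237], [172, 284], [236, 249], [188, 296]]
-135 side [[604, 259], [632, 212], [580, 252], [609, 205], [599, 321], [626, 273], [576, 314], [604, 266]]
-145 scene [[203, 185], [153, 233], [220, 197], [170, 245], [206, 228], [158, 274], [222, 239], [175, 286]]
-145 side [[623, 265], [651, 217], [600, 258], [628, 211], [617, 327], [644, 279], [595, 320], [622, 272]]
-155 scene [[189, 176], [139, 223], [206, 187], [156, 235], [192, 218], [145, 264], [209, 229], [161, 276]]
-155 side [[643, 271], [670, 223], [619, 264], [647, 216], [636, 333], [663, 284], [614, 326], [640, 277]]
-160 scene [[182, 171], [132, 218], [199, 182], [149, 230], [186, 213], [138, 260], [202, 225], [154, 271]]
-160 side [[653, 274], [679, 225], [629, 267], [656, 219], [646, 336], [672, 287], [623, 329], [650, 280]]
```

```bash
python3 -m handwheel '[[[0,0,1.16,0,0,0,0.087],[0,0,1.16,0,0,0,0.087],[0,0,1.16,0,0,0,0.087],[0,0,1.16,0,0,0,0.087],[0,0,1.16,0,0,0,0.087],[0,0,0,-0.008,0.04,0,0.087],[0,0,0,-0.008,0.048,0,0.087],[0,0,0,-0.008,0.048,0,0.087],[0,0,0,-0.008,0.048,0,0.087],[0,0,0,-0.008,0.048,0,0.087],[0,0,0,-0.008,0.048,0,0.087],[0,0,0,-0.008,0.048,0,0.087]]]'
python3 -m handwheel '[[[0,0,0,-0.008,0.048,0,0.087],[0,0,0,-0.008,0.048,0,0.087],[0,0,0,-0.008,0.048,0,0.087],[0,0,0,-0.008,0.048,0,0.087],[0,0,0,-0.008,0.048,0,0.087],[0,0,0,-0.008,0.048,0,0.087],[0,0,0,0,0.048,0,0.087],[0,0,0,0,0.03,0,0.087],[0,0,0,0,0,0,0.087],[0,0,0,0,0,0,0.087]]]'
python3 - <<'E'
from h import *
s=r.sense();cv2.imwrite("pics/w1.png",cams.capture("wrist")[:,:,::-1])
np.savez("w1.npz",p=s["tcp_pos"],R=s["ee_rot"])
u=np.array([.64153,.03394,0]);Ru=R.from_euler('z',-9.937,degrees=True)
print(s["tcp_pos"],Ru.inv().apply(s["tcp_pos"]-u),(Ru.inv()*R.from_matrix(s["ee_rot"])).as_matrix().round(3))
E
```

```text
time_s: 1.3
tcp_pos: [0.3748, -0.2514, 0.2224]
ee_rot: [[-0.985, 0.172, -0.0], [0.172, 0.985, 0.0], [0.0, 0.0, -1.0]]
wrist_force: [1.1, 0.2, -0.7]
gripper_width: 1.001
gripper_force: 0.0
time_s: 2.3
tcp_pos: [0.4845, 0.0994, 0.222]
ee_rot: [[-0.985, 0.17, -0.001], [0.17, 0.985, -0.001], [0.001, -0.001, -1.0]]
wrist_force: [0.3, -0.6, 0.2]
gripper_width: 0.998
gripper_force: 0.0
[0.48446478 0.099376   0.22197489] [-0.16600092  0.03735034  0.22197489] [[-1.    -0.002 -0.001]
 [-0.002  1.    -0.001]
 [ 0.001 -0.001 -1.   ]]
```

View pics/w1.png

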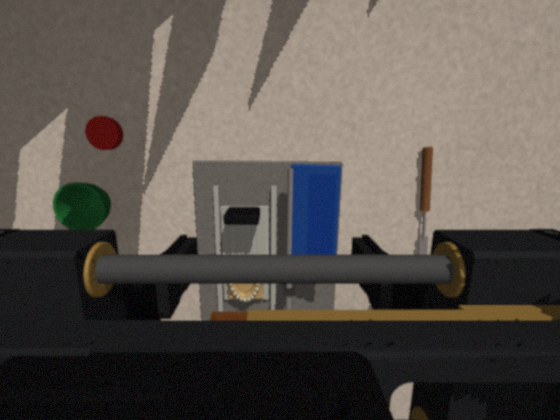

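The wrist view shows plate corners at (194,160) and (342,162), lever outer corners at (341,165) and (290,164), and the grip's top rear edge from (225,208) to (260,208). I'll check these against the fit.

```bash
python3 - <<'E'
from h import *
d=np.load("w1.npz");c=cams.get_calibration("wrist");K=c["camera_matrix"];T=c["T_tool_cam"]
u=np.array([.64153,.03394,0]);Ru=R.from_euler('z',-9.937,degrees=True)
o=d["R"]@T[:3,3]+d["p"]
for n,q,z in(("rr -200,-65",(194,160),8),("rl -200,120",(342,162),8),("lev -200,106.7",(341,165),59),("lev inner -200,~55",(290,164),43),("grip l y20",(260,208),55),("grip r",(225,208),55),("guide end l",(274,186),16),("guide r",(216,186),16)):
    v=d["R"]@T[:3,:3]@np.linalg.solve(K,[*q,1]);X=o+v*(z/1e3-o[2])/v[2]
    print(n,(Ru.inv().apply(X-u)*1e3).round(1))
E
```

```text
rr -200,-65 [-201.2  -60.5    8. ]
rl -200,120 [-199.1  120.2    8. ]
lev -200,106.7 [-200.4  108.1   59. ]
lev inner -200,~55 [-199.8   54.9   43. ]
grip l y20 [-152.4   21.7   55. ]
grip r [-152.3  -17.1   55. ]
guide end l [-170.7   37.2   16. ]
guide r [-170.5  -33.5   16. ]
```

```bash
python3 -m handwheel '[[[0,0,0,-0.004,0.008,0.01,0.087],[0,0,0,0,0,0.035,0.087],[0,0,0,0,0,0.035,0.087],[0,0,0,0,0,0.035,0.087],[0,0,0,0,0,0.02,0.087],[0,0,0,0,0,0.01,0.087],[0,0,0,0,0,0,0.087],[0,0,0,0,0,0,0.087]]]'
python3 -m handwheel '[[[0,0,0,0,0,0.005,0.087],[0,0,0,0,0,0.005,0.087],[0,0,0,0,0,0.005,0.087],[0,0,0,0,0,0.005,0.087],[0,0,0,0,0,0,0.087],[0,0,0,0,0,0,0.087]]]'
```

```text
time_s: 3.15
tcp_pos: [0.491, 0.1062, 0.0782]
ee_rot: [[-0.985, 0.172, 0.001], [0.172, 0.985, 0.0], [-0.001, 0.001, -1.0]]
wrist_force: [0.4, 0.4, 0.3]
gripper_width: 1.002
gripper_force: 0.0
time_s: 3.75
tcp_pos: [0.4902, 0.1062, 0.0574]
ee_rot: [[-0.985, 0.172, -0.0], [0.172, 0.985, -0.0], [0.0, -0.0, -1.0]]
wrist_force: [0.4, 0.8, 0.8]
gripper_width: 1.001
gripper_force: 0.0
```

```bash
python3 -m handwheel '[[[0,0,0,0,0,0.004,0.087],[0,0,0,0,0,0.004,0.087],[0,0,0,0,0,0.004,0.087],[0,0,0,0,0,0,0.087],[0,0,0,0,0,0,0.087]]]'
python3 -m handwheel '[[[0,0,0,0,0,0.004,0.087],[0,0,0,0,0,0.004,0.087],[0,0,0,0,0,0.003,0.087],[0,0,0,0,0,0,0.087],[0,0,0,0,0,0,0.087]]]'
python3 - <<'E'
from h import *
a=cams.capture("scene")[140:286,210:405,::-1]
b=cams.capture("side")[180:340,145:369,::-1]
k=lambda i:cv2.resize(i,(400,300),interpolation=cv2.INTER_CUBIC)
cv2.imwrite("pics/c2.png",np.hstack([k(a),k(b)]))
E
```

```text
time_s: 4.25
tcp_pos: [0.4914, 0.107, 0.046]
ee_rot: [[-0.985, 0.171, 0.002], [0.171, 0.985, 0.001], [-0.002, 0.002, -1.0]]
wrist_force: [1.2, 2.6, 4.8]
gripper_width: 1.001
gripper_force: 2.0
time_s: 4.75
tcp_pos: [0.4914, 0.1069, 0.0352]
ee_rot: [[-0.985, 0.171, 0.003], [0.171, 0.985, 0.001], [-0.002, 0.002, -1.0]]
wrist_force: [1.4, 3.6, 5.4]
gripper_width: 1.001
gripper_force: 3.1
```

View pics/c2.png

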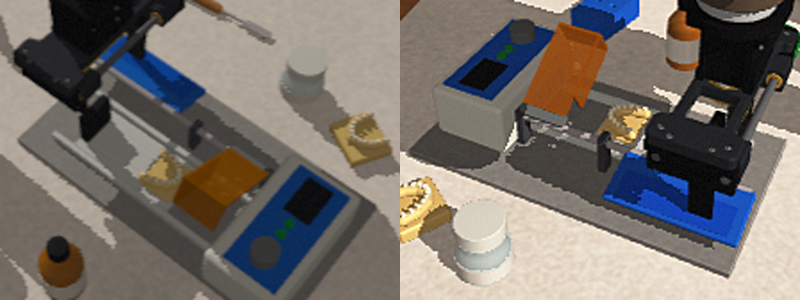

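The visor is well open (right edge near (585,35) in the combined picture) and the second finger stands behind the grip. I'll press on towards the stop.

```bash
python3 -m handwheel '[[[0,0,0,0,0,0.0015,0.087],[0,0,0,0,0,0.0015,0.087],[0,0,0,0,0,0,0.087],[0,0,0,0,0,0,0.087]]]' | grep -E "tcp|wrist|grip"
python3 -m handwheel '[[[0,0,0,0,0,0.001,0.087],[0,0,0,0,0,0.001,0.087],[0,0,0,0,0,0,0.087],[0,0,0,0,0,0,0.087]]]'| grep -E "tcp|wrist|grip"
```

```text
tcp_pos: [0.4913, 0.1065, 0.0323]
wrist_force: [1.3, 0.6, 6.3]
gripper_width: 1.001
gripper_force: 3.3
tcp_pos: [0.4913, 0.1063, 0.0309]
wrist_force: [1.0, -0.0, 10.3]
gripper_width: 0.998
gripper_force: 4.7
```

```bash
python3 -m handwheel '[[[0,0,0,-0.002,0,0,0.087],[0,0,0,-0.003,0,0,0.087],[0,0,0,-0.003,0,0,0.087],[0,0,0,-0.003,0,0,0.087],[0,0,0,-0.003,0,0,0.087],[0,0,0,-0.003,0,0,0.087],[0,0,0,-0.003,0,0,0.087],[0,0,0,0,0,0,0.087]]]' | grep -E "tcp|wrist|grip"
python3 -m handwheel '[[[0,0,0,-0.003,0,0,0.087],[0,0,0,-0.003,0,0,0.087],[0,0,0,-0.003,0,0,0.087],[0,0,0,-0.003,0,0,0.087],[0,0,0,-0.003,0,0,0.087],[0,0,0,-0.003,0,0,0.087],[0,0,0,-0.003,0,0,0.087],[0,0,0,0,0,0,0.087]]]' | grep -E "tcp|wrist|grip"
python3 - <<'E'
from h import *
s=r.sense();u=np.array([.64153,.03394,0]);Ru=R.from_euler('z',-9.937,degrees=True);print(Ru.inv().apply(s["tcp_pos"]-u),s["wrist_force"])
a=cams.capture("scene")[140:286,210:405,::-1]
b=cams.capture("side")[180:340,145:369,::-1]
k=lambda i:cv2.resize(i,(400,300),interpolation=cv2.INTER_CUBIC)
cv2.imwrite("pics/c3.png",np.hstack([k(a),k(b)]))
E
```

```text
tcp_pos: [0.5061, 0.1029, 0.0307]
wrist_force: [-13.6, 8.0, 20.4]
gripper_width: 1.001
gripper_force: 10.7
tcp_pos: [0.5266, 0.0993, 0.0307]
wrist_force: [-13.7, 7.7, 20.1]
gripper_width: 1.0
gripper_force: 10.5
[-0.12450024  0.04450741  0.03069534] [-13.69831848   7.69971922  20.05630592]
```

View pics/c3.png

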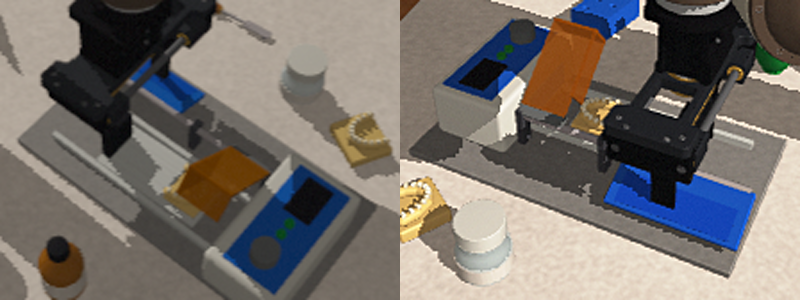

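The tray is sliding: the model's nose is now at the visor, about (180,190) in the left half, and the visor is fully open. The lever is at its stop, so I'll ease the press slightly and continue.

```bash
python3 -m handwheel '[[[0,0,0,-0.002,0,-0.0006,0.087],[0,0,0,-0.003,0,0,0.087],[0,0,0,-0.003,0,0,0.087],[0,0,0,-0.003,0,0,0.087],[0,0,0,0,0,0,0.087]]]' | grep -E "tcp|wrist|grip"
python3 -m handwheel '[[[0,0,0,-0.003,0,0,0.087],[0,0,0,-0.003,0,0,0.087],[0,0,0,-0.003,0,0,0.087],[0,0,0,-0.003,0,0,0.087],[0,0,0,-0.003,0,0,0.087],[0,0,0,-0.003,0,0,0.087],[0,0,0,0,0,0,0.087]]]' | grep -E "tcp|wrist|grip"
```

```text
tcp_pos: [0.5373, 0.0972, 0.0309]
wrist_force: [-12.5, 6.5, 17.5]
gripper_width: 1.004
gripper_force: 9.2
tcp_pos: [0.5549, 0.0941, 0.0309]
wrist_force: [-12.3, 5.5, 16.2]
gripper_width: 0.998
gripper_force: 8.9
```

```bash
for i in 1; do python3 -m handwheel '[[[0,0,0,-0.002,0,0,0.087],[0,0,0,-0.002,0,0,0.087],[0,0,0,-0.002,0,0,0.087],[0,0,0,-0.0015,0,0,0.087],[0,0,0,0,0,0,0.087]]]' | grep -E "tcp|wrist"; done
python3 -m handwheel '[[[0,0,0,-0.001,0,0,0.087],[0,0,0,-0.001,0,0,0.087],[0,0,0,0,0,0,0.087]]]' | grep -E "tcp|wrist"
```

```text
tcp_pos: [0.5623, 0.0929, 0.031]
wrist_force: [-12.1, 6.7, 16.8]
tcp_pos: [0.5637, 0.0926, 0.0309]
wrist_force: [-13.3, 7.6, 17.1]
```

```bash
python3 -m handwheel '[[[0,0,0,-0.001,0,0,0.087],[0,0,0,0,0,0,0.087]]]' | grep -E "tcp|wrist"
python3 -m handwheel '[[[0,0,0,-0.001,0,0,0.087],[0,0,0,0,0,0,0.087]]]' | grep -E "tcp|wrist"
python3 -m handwheel '[[[0,0,0,-0.001,0,0,0.087],[0,0,0,0,0,0,0.087]]]' | grep -E "tcp|wrist"
```

```text
tcp_pos: [0.5637, 0.0926, 0.0309]
wrist_force: [-16.0, 9.1, 20.8]
tcp_pos: [0.5637, 0.0926, 0.0309]
wrist_force: [-18.7, 10.3, 21.8]
tcp_pos: [0.5638, 0.0925, 0.0309]
wrist_force: [-20.3, 11.7, 23.1]
```

```bash
python3 -m handwheel '[[[0,0,0,-0.0015,0,0,0.087],[0,0,0,-0.0015,0,0,0.087],[0,0,0,0,0,0,0.087],[0,0,0,0,0,0,0.087]]]' | grep -E "tcp|wrist"
python3 - <<'E'
from h import *
a=cams.capture("scene")[140:286,210:405,::-1]
b=cams.capture("side")[180:340,145:369,::-1]
k=lambda i:cv2.resize(i,(400,300),interpolation=cv2.INTER_CUBIC)
cv2.imwrite("pics/c4.png",np.hstack([k(a),k(b)]))
E
```

```text
tcp_pos: [0.564, 0.0923, 0.0308]
wrist_force: [-26.3, 16.4, 28.3]
```

View pics/c4.png

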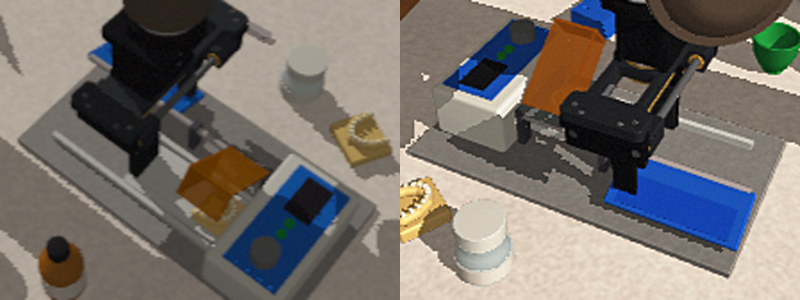

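The model at (215,215) sits under the open visor. The finger no longer advances while the force climbs, which means a hard stop. I'll back off along the lever, still pressing, then lift.

```bash
python3 -m handwheel '[[[0,0,0,0.003,0,0,0.087],[0,0,0,0.003,0,0,0.087],[0,0,0,0.003,0,0,0.087],[0,0,0,0.003,0,0,0.087],[0,0,0,0.003,0,0,0.087],[0,0,0,0.003,0,0,0.087],[0,0,0,0.003,0,0,0.087],[0,0,0,0,0,0,0.087]]]' | grep -E "tcp|wrist"
python3 -m handwheel '[[[0,0,0,0,0,-0.004,0.087],[0,0,0,0,0,-0.004,0.087],[0,0,0,0,0,-0.004,0.087],[0,0,0,0,0,-0.004,0.087],[0,0,0,0,0,-0.004,0.087],[0,0,0,0,0,-0.004,0.087],[0,0,0,0,0,-0.004,0.087],[0,0,0,0,0,-0.004,0.087],[0,0,0,0,0,-0.01,0.087],[0,0,0,0,0,-0.03,0.087],[0,0,0,0,0,-0.04,0.087],[0,0,0,0,0,-0.04,0.087]]]' | grep -E "tcp|wrist"
python3 -m handwheel '[[[0,0,0,0.03,0,-0.03,0.087],[0,0,0,0.04,0,-0.02,0.087],[0,0,0,0.02,0,0,0.087],[0,0,0,0,0,0,0.087],[0,0,0,0,0,0,0.087]]]' | grep -E "tcp|wrist"
python3 - <<'E'
from h import *
a=cams.capture("scene")[140:286,210:405,::-1]
b=cams.capture("side")[180:340,145:369,::-1]
k=lambda i:cv2.resize(i,(400,300),interpolation=cv2.INTER_CUBIC)
s=r.sense();w=cams.capture("wrist")[100:350,140:440,::-1];np.savez("w2.npz",p=s["tcp_pos"],R=s["ee_rot"])
cv2.imwrite("pics/c5.png",np.vstack([np.hstack([k(a),k(b)]),np.hstack([cv2.resize(w,(360,300)),np.zeros((300,440,3),np.uint8)])]))
E
```

```text
tcp_pos: [0.5568, 0.0961, 0.032]
wrist_force: [3.5, 2.1, 6.3]
tcp_pos: [0.5528, 0.0949, 0.1833]
wrist_force: [0.8, 0.1, 0.6]
tcp_pos: [0.4649, 0.1107, 0.2326]
wrist_force: [-0.2, 0.8, 0.4]
```

View pics/c5.png

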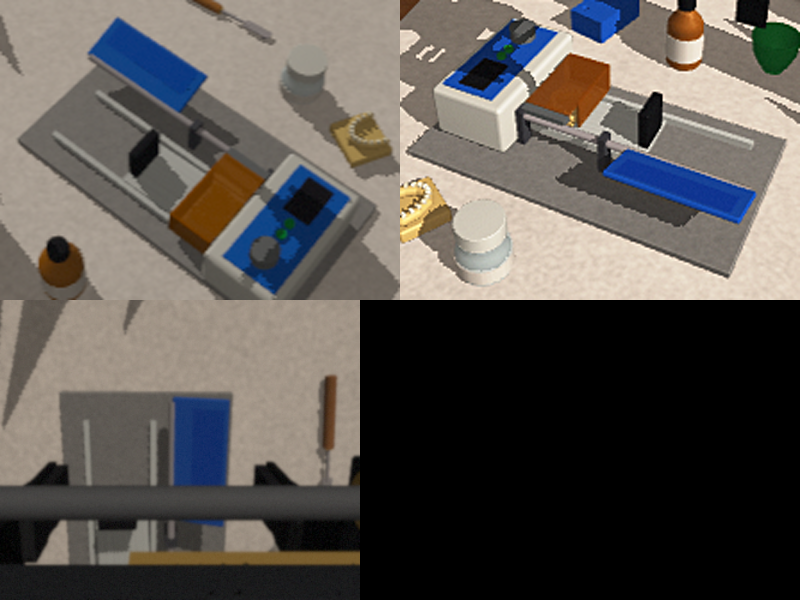

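The visor is shut over the model and the grip is at (143,153) left and (651,119) right. I'll check how far home it is against predicted grip pixels.

```bash
python3 - <<'E'
from h import *
p=np.array([.64153,.03394,-.0033]);Ru=R.from_euler('z',-9.937,degrees=True)
S={"scene":(400/195,300/146),"side":(400/224,300/160)}
img=cv2.imread("pics/c5.png")
g={"scene":img[:300,:400],"side":img[:300,400:]}
for n,(x0,y0,x1,y1) in {"scene":(115,120,175,185),"side":(230,85,275,152)}.items():
    m=(g[n].max(2)<32).astype(np.uint8)[y0:y1,x0:x1]
    k,l,st,c=cv2.connectedComponentsWithStats(m);i=1+st[1:,4].argmax()
    print("obs",n,st[i]+np.array([x0,y0,0,0,0]),c[i]+[x0,y0])
    for x in(-80,-77.5,-75):
        Q=[Ru.apply(np.array([x+d,y,z])/1e3)+p for z in(55,14) for d in(0,12) for y in(20,-20)]
        q=((proj(n,Q)-SC[n and n][0]*0-SCO) if 0 else (proj(n,Q)-np.array(SC[n])*0-np.array({"scene":(210,140),"side":(145,180)}[n])))*np.array(S[n])
        h=cv2.convexHull(q.astype(np.float32));M=cv2.moments(h)
        b=h.reshape(-1,2);print(x,b.min(0).round(1),(b.max(0)-b.min(0)).round(1),(M["m10"]/M["m00"],M["m01"]/M["m00"]))
E
```

```text
obs scene [130 130  29  47 775] [143.71354839 153.06193548]Traceback (most recent call last):
  File "<stdin>", line 12, in <module>
ValueError: operands could not be broadcast together with shapes (8,2) (3,)
```

```bash
python3 - <<'E'
from h import *
p=np.array([.64153,.03394,-.0033]);Ru=R.from_euler('z',-9.937,degrees=True)
S={"scene":(400/195,300/146),"side":(400/224,300/160)}; O={"scene":(210,140),"side":(145,180)}
def pred(n,x):
    Q=[Ru.apply(np.array([x+d,y,z])/1e3)+p for z in(55,14) for d in(0,12) for y in(20,-20)]
    M=cv2.moments(cv2.convexHull(((proj(n,Q)-O[n])*S[n]).astype(np.float32)));return np.round((M["m10"]/M["m00"],M["m01"]/M["m00"]),1)
img=cv2.imread("pics/c5.png");i0=cv2.imread("pics/scene0.png"),cv2.imread("pics/side0.png")
new={"scene":img[:300,:400],"side":img[:300,400:]}
old={"scene":cv2.resize(i0[0][140:286,210:405],(400,300),interpolation=cv2.INTER_CUBIC),"side":cv2.resize(i0[1][180:340,145:369],(400,300),interpolation=cv2.INTER_CUBIC)}
def obs(g,b):
    x0,y0,x1,y1=b;k,l,st,c=cv2.connectedComponentsWithStats((g[y0:y1,x0:x1].max(2)<32).astype(np.uint8));i=1+st[1:,4].argmax();return (c[i]+[x0,y0]).round(1),st[i,4]
for n,b,bo in(("scene",(115,120,175,185),(70,85,120,150)),("side",(230,85,275,152),(290,100,340,180))):
    print(n,"new",obs(new[n],b),[(x,pred(n,x)) for x in(-80,-77.5,-75)]);print("old",obs(old[n],bo),[(x,pred(n,x)) for x in(-146,-143,-140)])
E
```

```text
scene new (array([143.7, 153.1]), np.int32(775)) [(-80, array([140.6, 151. ])), (-77.5, array([142.4, 152.3])), (-75, array([144.3, 153.6]))]
old (array([ 94.7, 118.2]), np.int32(803)) [(-146, array([ 93.6, 117.6])), (-143, array([ 95.7, 119.1])), (-140, array([ 97.8, 120.6]))]
side new (array([249.8, 119.5]), np.int32(905)) [(-80, array([251.9, 122.2])), (-77.5, array([249.7, 121.5])), (-75, array([247.5, 120.8]))]
old (array([312.6, 139.5]), np.int32(898)) [(-146, array([312.4, 141.5])), (-143, array([309.6, 140.6])), (-140, array([306.8, 139.7]))]
```

```bash
python3 -c "
from station import r
print(r.sense()['time_s'],r.finish_job())"
```

```text
the job is handed in; nothing more can be done
13.1 None
```

The tray is in under the open visor, pushed to a hard stop against the lamp housing (cameras put it within about 1–3 mm of nominal home), the lever is released with the visor shut over the model, and the job was handed in at 13.1 s with the arm clear of everything.

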